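# Hang the ear defenders on the telescoping stand and hold it up

### The arm

A 7-joint arm with a two-finger parallel gripper is mounted at the origin on a cart in front of the work surface, level with it; the furniture and walls round the work are solid. World frame = base frame: x ahead of the robot, y to its left, z up, the work surface at z = 0. Lengths are in mm, angles in rad, forces in N, time in s.
With the tool pointing down it reaches from about 425 to 975 mm from the base axis. Payload 16.7 kg.
Tool frame: the origin (TCP) lies on the centre line of the jaws, within the pads' length; the fingertips stand finger_overhang ahead of it and the grasp point (between the pads) lies 6 mm ahead of it (finger_overhang is the distance from the TCP to the fingertips, in mm); z points along the fingers, y is the direction in which the jaws open and shut (so a half turn about z gives the same grasp; the last joint's range is limited). The gripper opens to 85 mm and grips with 20 to 120 N. Pads are 22 mm wide; open, the fingers measure 114 mm over their backs; the gripper's body (76 mm by 85 mm) begins 54 mm behind the grasp point. The pads swing forward as they close: fully open they stand 13 mm farther back than shut.
Start: joints at [-1.45, 0.426, 0.074, 1.606, -0.034, 1.111, -0.067], TCP at [180.572, 650.363, 256.302] pointing down, gripper open.
Joint ranges: [-2.85, 2.85], [-0.5, 2.14], [-1.23, 1.37], [0.21, 2.46], [-1.02, 4.16], [0.16, 2.05], [-2.73, 2.73]. Speed limits (rad/s): [1.89, 1.89, 2.39, 2.39, 3.01, 3.01, 3.01].

### API

Orientations are given as a unit quaternion [x, y, z, w].
In Python, from workcell import get_obs, get_image, camera_info, finish_job, spot_in, silhouettes, finger_overhang gives the robot as it stands.
- The arm moves only by the tool play_rows, never from a script. Its argument "moves" is a list of rows, each a list of 4 numbers: the shift along the tool's x, y, z in cm, then the turn about the tool's z in rad. In form: [[tx, ty, tz, spin], ...]. A call has 1 to 8 rows; each row is the pose to reach, as a shift and turn from the pose measured when the call began, along the tool's axes at that moment; what a row does not reach only later rows make up. A row lasts 1/10 s, in which the tool goes at most 50 mm and 8.59 degrees, less where a joint would pass 70% of its speed; a pose out of reach is approached as far as the arm can. A call with a gripper value outside its range is refused whole. "fingers" is the opening in per cent of the stroke, from 0 (shut) to 100 (fully open), set as the call begins (left out, the last holds). The fingers move at their own pace and stop on an object; "force" is the grip in N (left out, the last holds). Time passes only in rows, so rows that repeat a pose let the fingers close. It gives the time, the measured TCP pose, the force and the opening at its end, in the units of the state.
- get_obs(): the state, without advancing time (a new reading comes with each control period).
- get_image(name): name is "side" or "top" or "wrist"; returns the picture (480x640x3 uint8, blue, green, red); there is no depth.
- camera_info(name): a dict with "camera_matrix" (3x3 intrinsics, pixels), "extrinsics" (4x4, takes a point from world to camera coordinates). Camera axes: x right, y down, z forward; pixel columns grow to the right and rows downward; lengths in mm; the calibration is good to about 2 mm. A picture is of the moment at which its call begins: read the wrist's pose just before it. camera_info takes no time and is no camera call; for the wrist camera it gives the pose at the moment of the call.
- finish_job(): hands the job in, once; it reports no verdict.
Trained networks look in the newest picture that a camera, given by its name, has taken for a name from the list of things; names that differ only in an ending like _2 or _b are one class to them, and where a whole thing is asked for, a point or a joint stands for the part that bears it (a point fixed in the world has none). Each returns a list of dicts, best first, with "score" (0 to 1); they miss things now and then, are a little off and sometimes report something else, mostly with a low value. They report only what shows in the picture. A call takes as long as a camera call.
- spot_in(name, camera): "point" ([row, column] in pixels, amid what is visible of it).
- silhouettes(name, camera): "mask" (480x640 bool, what is visible of it) and "point" ([row, column] in pixels, amid what is visible of it).
The state is a dict: "time_s": time; "qpos": joint angles; "dq": joint speeds; "joint_efforts": joint torques, N m; "tcp_pos": TCP position; "tool_rot": TCP orientation; "wrist_force": force on the tool from outside, world axes, zero at the start; "ft_torque": the same for the moment, N m; "finger_gap": finger opening in mm.
Only numpy, scipy, OpenCV 4.12 (cv2) and the standard library are available. Lean on these libraries where they do the work, as an engineer would, in place of code of your own. Each camera call takes 0.05 s, during which the arm holds its last target.

### The job

Hang the ear defenders over the crossbar of the little telescoping stand, on either side of its mast, and let go of them. Then take the grip on top of the mast so that your grasp squeezes in the release button on its side, draw the mast straight up past its first stop to its second stop, as far as it goes, and finish while still holding it up there (it sinks if you let go), with the ear defenders hanging from the bar, so that I can fit the locking pin. Leave the folding rule, the nail tin and the wooden spool where they are.

Things in the scene. Friction and masses are not known exactly. Their poses are not given: they have to be found in the camera images.
- ear_defenders: Loose ear defenders, 0.22 kg: two grey cups joined by an arched headband, standing on the cups like an upside-down U; 146 mm over the cups, 62 mm deep, 154 mm tall. Origin: centre, half-way up (77 mm above the cups' underside). z up, x from cup to cup, y across the band. Hung, the bar runs along their y under the arch, a cup each side; gap between the cups 74 mm.
- crown_pad (a point): Centre of the black pad on top of the headband, 65 mm above the ear defenders' origin; same axes. 36 mm along x, 30 mm along y (grasp it so, from above), 24 mm high. Its flat underside rests on the bar when hung, so keep the fingertips above that underside: grasp the pad's upper 20 mm.
- stand: Telescoping stand, fixed to the bench by a square dark steel foot 110 x 110 x 12 mm. Origin: the centre of the foot's underside; the mast rises along z; y runs along the crossbar, and the release button is on the -x side of the grip. Outer tube 29 mm thick, to 119 mm height; the sliding sections and the crossbar come out of it.
- bar_middle (a point): Middle of the crossbar's axis, on the mast; rises with it. Horizontal steel bar, 16 mm thick, along this point's y, 150 mm to either side, with 22 mm round black end knobs. Its axis is 165 mm above the bench with the mast down, 265 mm fully up. The middle 36 mm are the tee joint, with the grip above it.
- grip_center (a point): The point to grasp, on the mast's axis 28 mm above the bar's axis; rises with the mast. The grip is a black block, 34 x 34 mm, from 8 to 46 mm above the bar's axis. The round steel release button (18 mm across) stands out 6 mm from its -x face: grasp along x, one finger on the button, the other on the opposite face.
- release_button (a joint): How far the button is pressed in: 0 out, 6 mm (0.006) flush. Spring 2 N at first, about 7 N fully in. The mast is locked down until it is pressed more than 3.5 mm.
- mast_upper (a joint): Draw of the upper mast section (m), 0 down to 0.05. It moves first, at about 7 N with the ear defenders on the bar, and its end is the first stop.
- mast_lower (a joint): Draw of the lower section (m), 0 down to 0.05. It follows after the first stop, at about 12 N in all; its end is the second stop, where the bar stands 0.10 m higher than at the start. Nothing locks up there: the mast sinks when let go.
- folding_rule: Loose folded yellow rule lying flat, about 200 mm long and 13 mm high; origin at the centre of its underside. To be left alone.
- nail_tin: Loose round metal tin, 66 mm across, 75 mm high; origin at the centre of its underside. To be left alone.
- spool_tall: Loose turned wooden spool, 42 mm across, 70 mm high; origin at the centre of its underside. To be left alone.

How it is judged:
By the outcome, as a careful person would: the job done as asked, in the order asked, and still so for the second after the job is handed in, while the arm keeps its last pose, push and grip.
It also fails if it takes over 54 s, if anything falls off the work surface, if the arm or the gripper's body presses on something with over 40 N, if the wrist force passes 120 N, or if a joint passes its speed limit or range.

## Working session

There is one attempt and no reset: what is moved stays moved. The work goes in short steps, Python scripts to look and compute and a tool call to move; the robot and the scene stay as the last step left them, time stands still between calls to the robot, and variables do not carry over. Pictures are saved under pics/ and viewed, and the job is handed in when it is done.

Besides the shell and the picture viewer there is one more tool, called after "Emit:" as a command line: name --pt "numbers of a row" for each row, then --argument value for the rest. play_rows: Moves the arm, as the interface text tells. Its arguments: {"type":"object","properties":{"moves":{"type":"array"},"fingers":{"type":"number"},"force":{"type":"number"}},"required":["moves"]}

```bash
mkdir -p pics; ls; python3 - <<'E'
from workcell import *
import cv2
print(get_obs()); print(finger_overhang if not callable(finger_overhang) else finger_overhang())
for n in("side","top","wrist"):
    cv2.imwrite(f"pics/{n}0.png",get_image(n)); c=camera_info(n);print(n,c)
E
```

```text
pics
{'time_s': 0.0, 'qpos': array([-1.44953006,  0.42672138,  0.0738257 ,  1.60662296, -0.03409087,
        1.11083848, -0.06710524]), 'dq': array([-0.00031835,  0.00040776, -0.00014664, -0.00102432, -0.00083091,
       -0.00063598, -0.00097427]), 'joint_efforts': array([ 1.33810154e-04, -9.49840236e+01,  3.76079723e+00, -4.63516080e+01,
        1.91936799e-02,  1.00179450e-02, -4.81902100e-05]), 'tcp_pos': array([180.45081873, 650.02099589, 255.60988996]), 'tool_rot': array([ 1.34975069e-01,  9.90848771e-01, -6.64461361e-04, -4.23855792e-05]), 'wrist_force': array([ 0.96218179,  0.14862801, -0.41022389]), 'ft_torque': array([-0.01574889, -0.01392352, -0.04660409]), 'finger_gap': 85.62728228880174}
25.0
side {'camera_matrix': array([[563.93829638,   0.        , 314.38210695],
       [  0.        , 563.93829638, 239.95013794],
       [  0.        ,   0.        ,   1.        ]]), 'extrinsics': array([[ 8.97173535e-01, -4.41612067e-01, -7.64393894e-03,
        -5.63627957e+02],
       [-2.79662746e-01, -5.54593812e-01, -7.83718350e-01,
         2.97686840e+02],
       [ 3.41860199e-01,
[... 515 characters left out ...]
 [ 1.60088204e-01,  7.83132248e-03, -9.87071648e-01,
         1.25300612e+03],
       [ 0.00000000e+00,  0.00000000e+00,  0.00000000e+00,
         1.00000000e+00]])}
wrist {'camera_matrix': array([[362.49670592,   0.        , 320.87496898],
       [  0.        , 362.49670592, 231.21152686],
       [  0.        ,   0.        ,   1.        ]]), 'extrinsics': array([[ 2.65873452e-01,  9.64007477e-01, -9.44609479e-04,
        -6.75439791e+02],
       [ 9.23251723e-01, -2.54350857e-01,  2.87944261e-01,
        -3.87832253e+01],
       [ 2.77340158e-01, -7.74288469e-02, -9.57646704e-01,
         3.80337949e+02],
       [ 0.00000000e+00,  0.00000000e+00,  0.00000000e+00,
         1.00000000e+00]])}
```

View pics/side0.png

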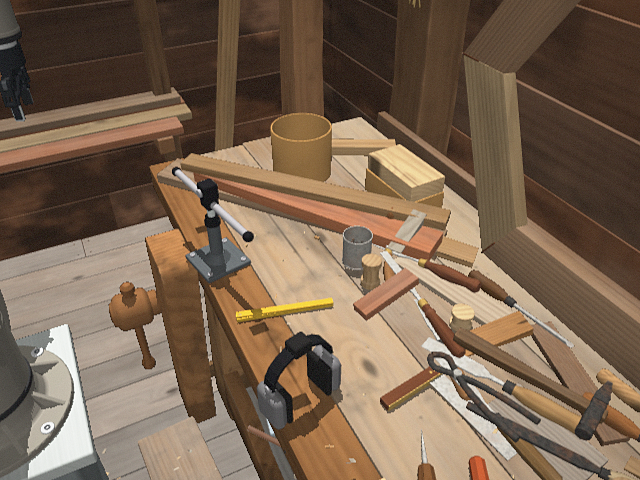

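View pics/top0.png

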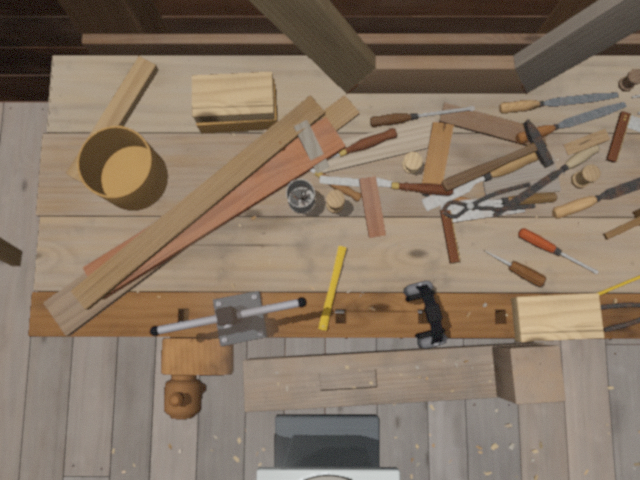

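View pics/wrist0.png

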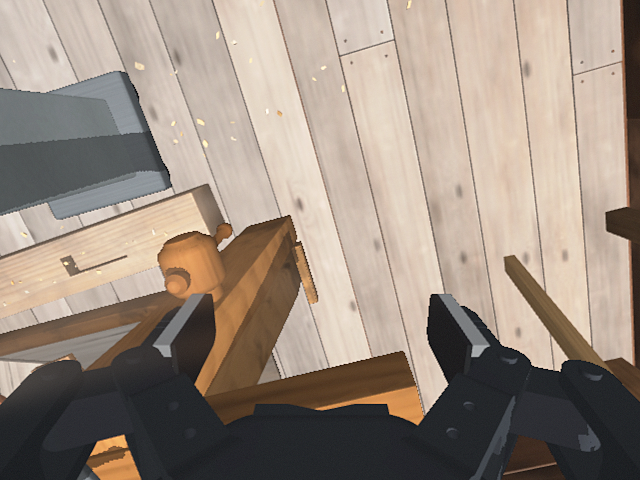

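```bash
cat > h.py <<'E'
from workcell import *
import numpy as np, cv2
def ray(cam,rc,ci=None):
    ci=ci or camera_info(cam); K=ci["camera_matrix"];E=ci["extrinsics"];R=E[:3,:3];t=E[:3,3]
    d=R.T@np.linalg.inv(K)@np.array([rc[1],rc[0],1.0]); return -R.T@t,d/np.linalg.norm(d)
def atz(cam,rc,z,ci=None):
    o,d=ray(cam,rc,ci); return o+d*(z-o[2])/d[2]
def proj(cam,p,ci=None):
    ci=ci or camera_info(cam); q=ci["extrinsics"][:3,:3]@np.asarray(p,float)+ci["extrinsics"][:3,3]
    u=ci["camera_matrix"]@q; return np.array([u[1]/u[2],u[0]/u[2]])
def tri(a,b):
    (o1,d1),(o2,d2)=a,b
    s=np.linalg.lstsq(np.c_[d1,-d2],o2-o1,rcond=None)[0]
    p,q=o1+s[0]*d1,o2+s[1]*d2; return (p+q)/2,np.linalg.norm(p-q)
E
python3 - <<'E'
from h import *
np.set_printoptions(precision=1,suppress=True)
for c in("side","top"):
    get_image(c)
    for n in("ear_defenders","crown_pad","stand","bar_middle","grip_center","release_button","folding_rule","nail_tin","spool_tall"):
        print(c,n,[(np.array(r["point"]),round(r["score"],2)) for r in spot_in(n,c)[:2]])
for n,f in(("side","s"),("top","t")):
    im=cv2.imread(f"pics/{n}0.png")
    for k,(r0,r1,c0,c1) in {"stand":(140,300,150,270) if f=="s" else (270,370,140,320),"ear":(320,440,240,350) if f=="s" else (270,360,390,460)}.items():
        s=5 if k=="stand" and f=="s" else 4 if k=="stand" else 6
        o=cv2.resize(im[r0:r1,c0:c1],None,fx=s,fy=s,interpolation=cv2.INTER_CUBIC)
        sc=min(800/o.shape[1],600/o.shape[0],1); 
        cv2.imwrite(f"pics/{k}_{f}.png",cv2.resize(o,None,fx=sc,fy=sc)); print(k,f,s*sc,r0,c0)
E
```

```text
side ear_defenders [(array([365.3, 286.8]), 0.97)]
side crown_pad [(array([365.9, 286.7]), 0.83), (array([200.7, 212.5]), 0.46)]
side stand [(array([240. , 217.4]), 0.85), (array([366.1, 288. ]), 0.62)]
side bar_middle [(array([238.4, 217.2]), 0.7), (array([195.8, 213.3]), 0.64)]
side grip_center [(array([198.4, 205.4]), 0.77)]
side release_button [(array([308.4, 281.9]), 0.61), (array([195.7, 198.9]), 0.5)]
side folding_rule [(array([307.5, 285.5]), 0.62)]
side nail_tin [(array([244.1, 353.8]), 0.58)]
side spool_tall [(array([267.3, 371. ]), 0.61), (array([202.6, 210.2]), 0.56)]
top ear_defenders [(array([311.5, 428. ]), 0.69)]
top crown_pad [(array([311.6, 431. ]), 0.93), (array([288.7, 332.7]), 0.53)]
top stand [(array([319.4, 238.1]), 0.92)]
top bar_middle [(array([319.9, 224. ]), 0.63)]
top grip_center []
top release_button []
top folding_rule [(array([286.1, 332.9]), 0.96)]
top nail_tin [(array([195.3, 299.7]), 0.78)]
top spool_tall [(array([202.4, 336.1]), 0.87)]
stand s 3.75 140 150
ear s 5.0 320 240
stand t 4 270 140
ear t 6 270 390
```

View pics/stand_s.png

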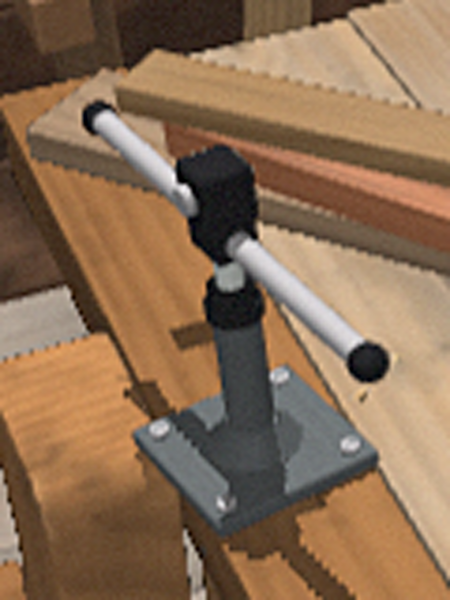

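View pics/stand_t.png

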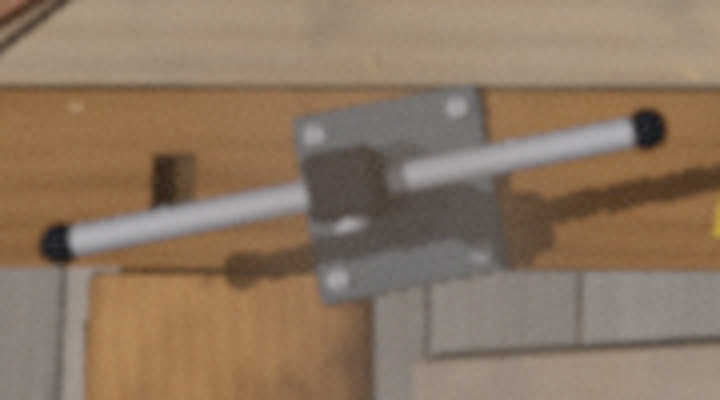

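View pics/ear_s.png

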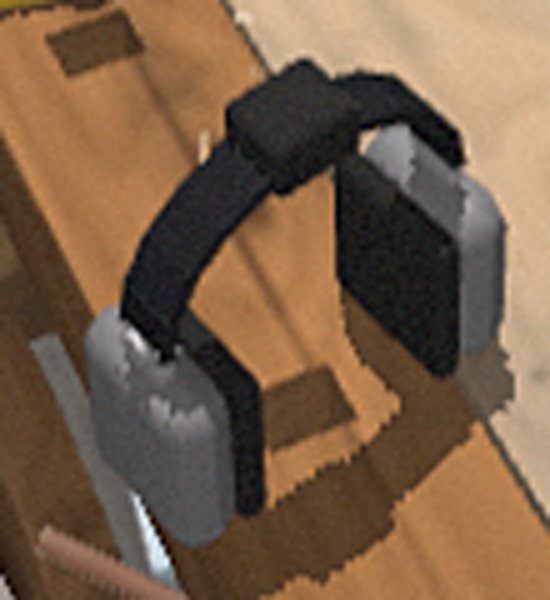

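View pics/ear_t.png

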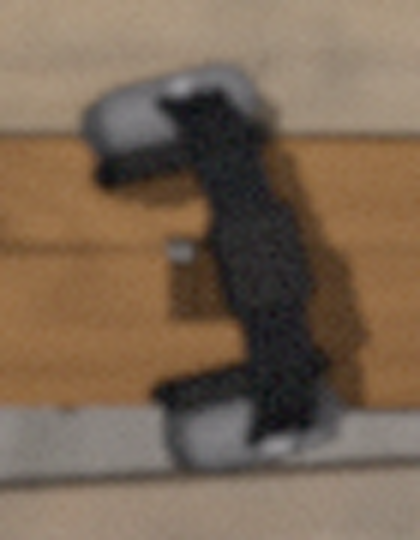

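```bash
python3 - <<'E'
from h import *
np.set_printoptions(precision=1,suppress=True)
A=tri(ray("side",(171.5,175.9)),ray("top",(330.75,154.25)));B=tri(ray("side",(236.3,248.4)),ray("top",(302.25,302.25)))
print(A,B,np.linalg.norm(A[0]-B[0]));M=(A[0]+B[0])/2;d=A[0]-B[0];print(M,np.degrees(np.arctan2(d[1],d[0])))
a=atz("top",(330.75,154.25),165);b=atz("top",(302.25,302.25),165);print("top@165",a,b,(a+b)/2,np.linalg.norm(a-b),np.degrees(np.arctan2(*(a-b)[1::-1])))
a=atz("side",(171.5,175.9),165);b=atz("side",(236.3,248.4),165);print("side@165",a,b,(a+b)/2,np.linalg.norm(a-b),np.degrees(np.arctan2(*(a-b)[1::-1])))
print("foot corners",[atz("top",(270+y/4,140+x/4),12) for x,y in((293,118),(478,88),(504,268),(324,303))])
print("pad",tri(ray("side",(320+105/5,240+295/5)),ray("top",(313,433.7))),atz("top",(313,433.7),150))
print("padspot",tri(ray("side",(365.9,286.7)),ray("top",(311.6,431))))
# pad side top corners
for x,y in((303,60),(228,110),(358,125),(283,170)): print(atz("side",(320+y/5,240+x/5),154))
for n in("ear_defenders","nail_tin","spool_tall","folding_rule"):
  for c in("side","top"):
    get_image(c); s=silhouettes(n,c)
    if s:
        m=s[0]["mask"]; rr,cc=np.nonzero(m); print(n,c,s[0]["score"],rr.min(),rr.max(),cc.min(),cc.max(),[atz(c,(rr.mean(),cc.mean()),z) for z in(0,70)])
E
```

```text
(array([454.2, 354.9, 164.7]), np.float64(0.09360482412635808)) (array([513.8,  53.5, 167.5]), np.float64(1.3238207160009574)) 307.19567297985475
[484.  204.2 166.1] 101.17658860677385
top@165 [454.2 354.8 165. ] [513.3  53.8 165. ] [483.7 204.3 165. ] 306.7384396684519 101.10350548592258
side@165 [454.2 354.3 165. ] [515.4  56.4 165. ] [484.8 205.4 165. ] 304.11639109808584 101.60880338273878
foot corners [array([526.3, 266.3,  12. ]), array([544.1, 159.3,  12. ]), array([441.2, 142.2,  12. ]), array([420.9, 244.9,  12. ])]
pad (array([ 494.1, -217.4,  152.2]), np.float64(2.177616483172584)) [ 493.1 -217.5  150. ]
padspot (array([ 485.3, -217.6,  100.1]), np.float64(25.56277916447373))
[ 504.8 -203.   154. ]
[ 474.6 -211.5  154. ]
[ 508.7 -235.5  154. ]
[ 480.  -241.5  154. ]
ear_defenders side 0.85 330 428 257 340 [array([ 511.9, -166.3,    0. ]), array([ 490.4, -217.1,   70. ])]
ear_defenders top 0.87 280 348 403 447 [array([ 495.3, -231.3,    0. ]), array([ 493.2, -218.8,   70. ])]
nail_tin side 0.9 225 268 342 372 [array([793.5, 113.8,   0. ]), array([748.4,  39.6,  70. ])]
nail_tin top 0.57 180 213 286 314 [array([775.4,  66.8,   0. ]), array([758.7,  63.8,  70. ])]
spool_tall side 0.67 254 288 362 381 [array([779.3,  21.3,   0. ]), array([735.4, -45.2,  70. ])]
spool_tall top 0.73 190 213 326 344 [array([763.2, -16.8,   0. ]), array([747.1, -15.6,  70. ])]
folding_rule side 0.84 298 320 236 332 [array([553. ,   0.4,   0. ]), array([528.1, -64.3,  70. ])]
folding_rule top 0.92 246 329 319 344 [array([550.7,  -8.1,   0. ]), array([545.7,  -7.3,  70. ])]
```

```bash
cat >> h.py <<'E'
from scipy.spatial.transform import Rotation as Ro
def plan(target,ydeg=None,o=None):
    o=o or get_obs(); R=Ro.from_quat(o["tool_rot"]).as_matrix()
    s=R.T@(np.asarray(target,float)-o["tcp_pos"])/10
    cur=np.degrees(np.arctan2(R[1,1],R[0,1])); sp=0
    if ydeg is not None: sp=-np.radians((ydeg-cur+180)%360-180)
    print("t",round(o["time_s"],2),"tcp",o["tcp_pos"].round(1),"ydeg",round(cur,1),"tilt",round(np.degrees(np.arccos(min(1,-R[2,2]))),2),"F",o["wrist_force"].round(1),"gap",round(o["finger_gap"],1),"q",o["qpos"].round(2))
    print("row",s.round(2),round(sp,3))
E
python3 - <<'E'
from h import *
print(callable(finger_overhang))
plan((450,350,300),15)
E
```

```text
False
t 1.95 tcp [180.6 650.3 256.3] ydeg 74.5 tilt 0.01 F [ 1.  -0.  -0.7] gap 85.6 q [-1.45  0.43  0.07  1.61 -0.03  1.11 -0.07]
row [-34.   -21.73  -4.37] 1.038
```

Emit:
play_rows --pt "-4 -2.7 -1.5 0.13" --pt "-8.5 -5.4 -3 0.26" --pt "-13 -8.1 -4.4 0.39" --pt "-17 -10.8 -4.4 0.52" --pt "-21.3 -13.5 -4.4 0.65" --pt "-25.5 -16.2 -4.4 0.78" --pt "-29.8 -19 -4.4 0.91" --pt "-34 -21.7 -4.4 1.04" --fingers 100

```text
time_s: 2.75
tcp_pos: [445.0, 355.6, 300.7]
tool_rot: [0.612, 0.791, 0.0, -0.0]
wrist_force: [0.6, 0.8, -0.6]
finger_gap: 85.5
```

```bash
python3 - <<'E'
from h import *
plan((500,0,300),-40)
E
```

```text
t 2.75 tcp [445.  355.6 300.7] ydeg 14.6 tilt 0.04 F [ 0.6  0.8 -0.6] gap 85.5 q [-1.14  0.22  0.41  1.81 -0.1   1.12 -0.43]
row [-35.8   -3.63   0.04] 0.953
```

Emit:
play_rows --pt "-4.5 -0.5 0 0.12" --pt "-9 -1 0 0.24" --pt "-13.5 -1.4 0 0.36" --pt "-18 -1.8 0 0.48" --pt "-22.5 -2.3 0 0.6" --pt "-27 -2.7 0 0.72" --pt "-31.4 -3.2 0 0.84" --pt "-35.8 -3.6 0 0.95"

```text
time_s: 3.55
tcp_pos: [500.2, -1.8, 300.8]
tool_rot: [0.907, 0.422, 0.001, -0.001]
wrist_force: [2.0, 0.1, 0.6]
finger_gap: 85.3
```

```bash
python3 - <<'E'
from h import *
plan((493,-190,280),-76)
E
```

```text
t 3.55 tcp [500.2  -1.8 300.8] ydeg -40.1 tilt 0.11 F [2.  0.1 0.6] gap 85.3 q [-0.82  0.1   0.76  1.97 -0.08  1.1  -0.73]
row [-14.86  11.58   2.05] 0.626
```

Emit:
play_rows --pt "-2.5 2 0.4 0.1" --pt "-5 4 0.8 0.2" --pt "-7.5 5.8 1.2 0.32" --pt "-10 7.8 1.6 0.44" --pt "-12.5 9.8 2 0.54" --pt "-14.9 11.6 2 0.63" --pt "-14.9 11.6 2 0.63"

```text
time_s: 4.25
tcp_pos: [492.1, -194.2, 280.7]
tool_rot: [0.993, 0.116, 0.001, 0.0]
wrist_force: [0.6, 0.1, -0.1]
finger_gap: 85.6
```

```bash
python3 - <<'E'
from h import *
plan((493,-217.5,200),-76)
cv2.imwrite("pics/w1.png",get_image("wrist"))
cv2.imwrite("pics/s1.png",get_image("side"))
for z in(130,154):
  print(z,[proj("wrist",(493+a*18*.97-b*15*.24,-217.5+a*18*.24+b*15*.97,z)).round(0) for a,b in((1,1),(1,-1),(-1,-1),(-1,1))])
E
```

```text
t 4.25 tcp [ 492.1 -194.2  280.7] ydeg -76.7 tilt 0.07 F [ 0.6  0.1 -0.1] gap 85.6 q [-0.55  0.23  0.95  1.94 -0.21  1.07 -0.85]
row [-0.45  2.28  8.07] -0.012
130 [array([207., 336.]), array([207., 376.]), array([252., 374.]), array([252., 336.])]
154 [array([215., 338.]), array([215., 381.]), array([263., 378.]), array([263., 337.])]
```

View pics/w1.png

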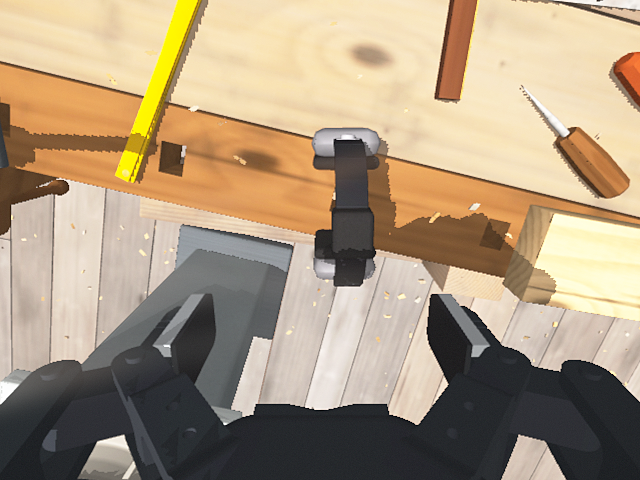

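View pics/s1.png

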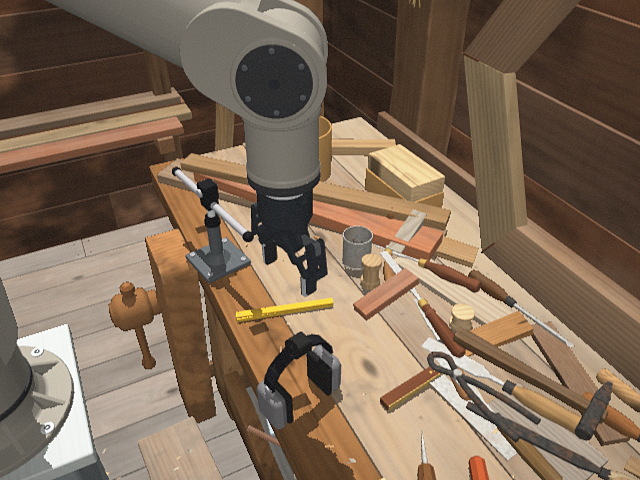

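```bash
python3 - <<'E'
import cv2
im=cv2.imread("pics/w1.png")[110:310,290:410]
cv2.imwrite("pics/w1z.png",cv2.resize(im,None,fx=3,fy=3,interpolation=cv2.INTER_CUBIC)+0)
import numpy as np
im=cv2.convertScaleAbs(im,alpha=2.0)
cv2.imwrite("pics/w1z.png",cv2.resize(im,None,fx=3,fy=3,interpolation=cv2.INTER_CUBIC))
E
```

```text
(no output)
```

View pics/w1z.png

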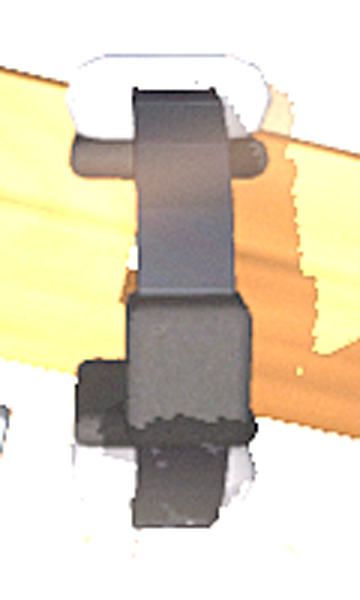

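```bash
python3 - <<'E'
from h import *
np.set_printoptions(precision=1,suppress=True)
P=[atz("wrist",(110+y/3,290+x/3),154) for x,y in((130,294),(247,294),(252,425),(127,425))]
print(P,np.mean(P,0))
for i in range(4):
    d=P[(i+1)%4]-P[i];print(np.linalg.norm(d),np.degrees(np.arctan2(d[1],d[0])))
# cups: ends of upper cup top line and band
for (a,b,z) in (((70,155),(265,155),60),((127,310),(127,420),154),((250,310),(252,420),154)):
    p,q=[atz("wrist",(110+y/3,290+x/3),z) for x,y in(a,b)];d=q-p;print(d,np.degrees(np.arctan2(d[1],d[0])))
E
```

```text
[array([ 510.9, -194.4,  154. ]), array([ 517.4, -220.7,  154. ]), array([ 486.8, -230.8,  154. ]), array([ 479.6, -201.7,  154. ])] [ 498.6 -211.9  154. ]
27.04742569609756 -76.14048489208336
32.24723261805804 -161.70068240123615
29.954697000657614 103.86800277920005
32.15752911770123 13.127279387268183
[ 14.4 -58.3   0. ] -76.14885888007619
[-26.2  -6.7   0. ] -165.63684803155348
[-25.9  -8.    0. ] -162.7727866869842
```

```bash
python3 - <<'E'
from h import *
plan((496,-214.5,215),-76)
E
```

```text
t 4.35 tcp [ 492.8 -190.9  280.5] ydeg -76.3 tilt 0.1 F [1.2 0.  1.3] gap 85.2 q [-0.56  0.23  0.95  1.94 -0.21  1.07 -0.85]
row [-0.26  2.38  6.54] -0.004
```

Emit:
play_rows --pt "-0.1 1 2.5 0" --pt "-0.3 2.4 5 0" --pt "-0.3 2.4 6.5 0" --pt "-0.3 2.4 6.5 0" --pt "-0.3 2.4 6.5 0"

```text
time_s: 4.85
tcp_pos: [495.9, -214.1, 215.9]
tool_rot: [0.993, 0.12, 0.0, -0.001]
wrist_force: [-0.5, 0.5, -0.2]
finger_gap: 85.4
```

```bash
python3 - <<'E'
from h import *
ci=camera_info("wrist");plan((494,-216,162),-76)
cv2.imwrite("pics/w2.png",get_image("wrist"))
c2=camera_info("wrist"); print(abs(ci["extrinsics"]-c2["extrinsics"])[:3,3])
import pickle; pickle.dump(ci,open("ci2","wb"))
im=cv2.convertScaleAbs(cv2.imread("pics/w2.png"),alpha=1.8); cv2.imwrite("pics/w2.png",im)
E
```

```text
t 4.85 tcp [ 495.9 -214.1  215.9] ydeg -76.2 tilt 0.1 F [-0.5  0.5 -0.2] gap 85.4 q [-0.43  0.35  0.89  1.99 -0.33  0.96 -0.7 ]
row [-0.23  0.15  5.39] -0.003
[0.26528374 0.40818278 0.02943572]
```

View pics/w2.png

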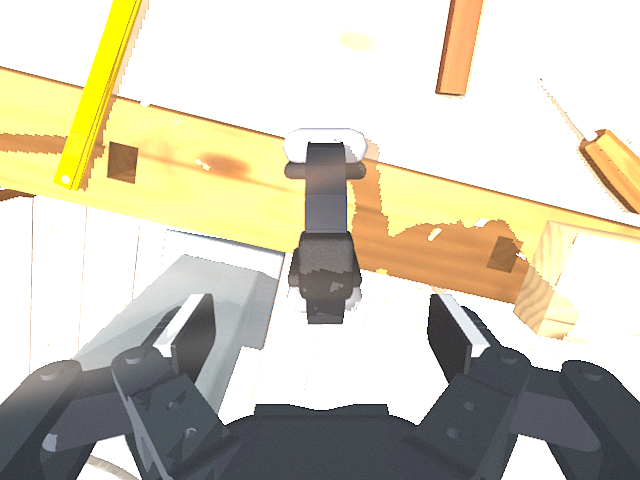

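```bash
python3 - <<'E'
from h import *; import pickle
np.set_printoptions(precision=1,suppress=True)
ci=pickle.load(open("ci2","rb"))
im=cv2.imread("pics/w2.png")[215:330,275:380]; cv2.imwrite("pics/w2z.png",cv2.resize(im,None,fx=5,fy=5,interpolation=cv2.INTER_CUBIC))
P=[atz("wrist",p,154,ci) for p in((233,301),(233,352),(292,357),(292,299))]
print(P,np.mean(P,0))
o,d=ray("wrist",(0,0),ci);print(o)
E
```

```text
[array([ 510.9, -198.8,  154. ]), array([ 517.3, -224.6,  154. ]), array([ 485.3, -236.2,  154. ]), array([ 477.7, -205.3,  154. ])] [ 497.8 -216.3  154. ]
[ 566.9 -195.9  335. ]
```

View pics/w2z.png

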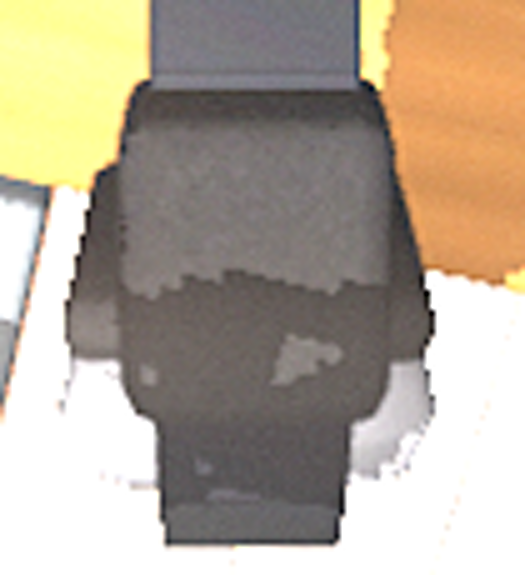

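```bash
python3 - <<'E'
from h import *; import pickle
np.set_printoptions(precision=1,suppress=True)
ci=pickle.load(open("ci2","rb"))
P=[atz("wrist",p,154,ci) for p in((238.5,299.5),(238.5,352.5),(298.5,353),(298.5,299.5))]
print(P,np.mean(P,0),np.linalg.norm(P[1]-P[0]),np.linalg.norm(P[2]-P[1]))
plan((494.5,-217.5,162),-76)
E
```

```text
[array([ 507.8, -198.7,  154. ]), array([ 514.5, -225.7,  154. ]), array([ 481. , -235.1,  154. ]), array([ 473.9, -206.5,  154. ])] [ 494.3 -216.5  154. ] 27.782325690128843 34.770110532080814
t 4.9 tcp [ 496.2 -214.2  216.3] ydeg -76.2 tilt 0.14 F [-0.8 -0.2 -0.5] gap 85.5 q [-0.4  0.3  0.9  2.  -0.3  1.  -0.7]
row [-0.2  0.3  5.4] -0.003
```

Emit:
play_rows --pt "-0.1 0.2 2 0" --pt "-0.2 0.3 3.6 0" --pt "-0.2 0.3 4.8 0" --pt "-0.2 0.3 5.2 0" --pt "-0.2 0.3 5.2 0" --pt "-0.2 0.3 5.2 0"

```text
time_s: 5.5
tcp_pos: [495.2, -217.7, 164.7]
tool_rot: [0.993, 0.12, 0.001, -0.001]
wrist_force: [0.3, 1.0, 0.6]
finger_gap: 85.5
```

Emit:
play_rows --pt "0 0 0 0" --pt "0 0 0 0" --pt "0 0 0 0" --pt "0 0 0 0" --pt "0 0 0 0" --pt "0 0 0 0" --fingers 45 --force 35

```text
time_s: 6.1
tcp_pos: [495.3, -217.6, 164.7]
tool_rot: [0.993, 0.12, 0.001, -0.001]
wrist_force: [-0.0, -1.2, -0.1]
finger_gap: 38.5
```

```bash
python3 - <<'E'
from h import *
plan((494.5,-217.5,164),-76)
im=get_image("side");cv2.imwrite("pics/s2.png",cv2.resize(im[220:430,200:400],None,fx=3,fy=2.8,interpolation=cv2.INTER_CUBIC)[:600])
cv2.imwrite("pics/w3.png",cv2.convertScaleAbs(get_image("wrist"),alpha=1.8))
E
```

```text
t 6.1 tcp [ 495.3 -217.6  164.7] ydeg -76.2 tilt 0.15 F [-0.  -1.2 -0.1] gap 38.5 q [-0.36  0.42  0.83  2.03 -0.41  0.86 -0.63]
row [-0.07 -0.03  0.07] -0.004
```

View pics/s2.png

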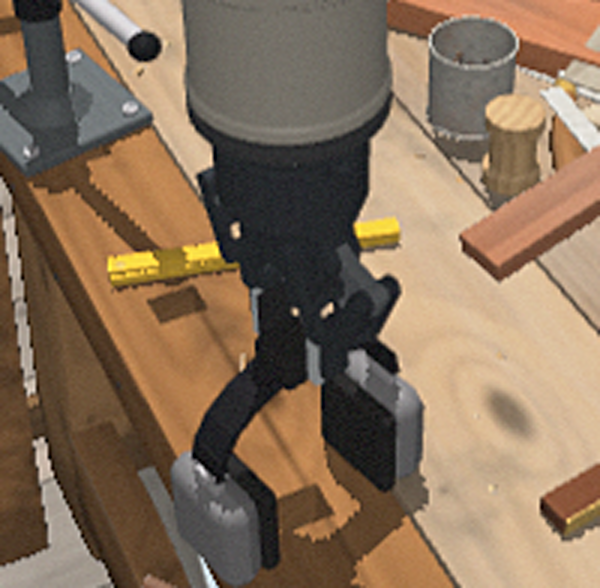

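View pics/w3.png

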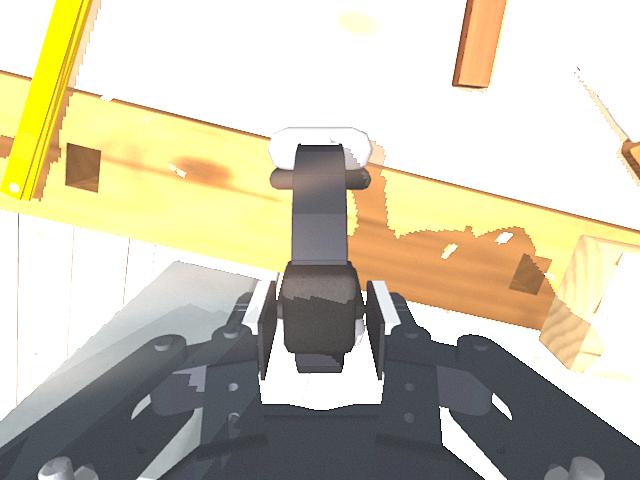

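```bash
python3 - <<'E'
from h import *
np.set_printoptions(precision=1,suppress=True)
for z in(130,135,140,145): print(z,atz("side",(356.8,305),z))
c=np.array([495.3,-217.6])
ex=np.array([.97,.24]);ey=np.array([-.24,.97])
for z in(130,135,140,145):
    print(z,[proj("side",(*(c-ey*(19.3+w)+s*11*ex),z)) for s in(-1,1) for w in (0,6)])
E
```

```text
130 [ 497.5 -234.   130. ]
135 [ 495.8 -237.8  135. ]
140 [ 494.  -241.6  140. ]
145 [ 492.3 -245.4  145. ]
130 [array([360.8, 301.7]), array([363.1, 304.1]), array([353.8, 312.3]), array([356. , 314.7])]
135 [array([358.8, 301.6]), array([361., 304.]), array([351.7, 312.3]), array([354. , 314.7])]
140 [array([356.7, 301.5]), array([359. , 303.9]), array([349.7, 312.2]), array([351.9, 314.7])]
145 [array([354.6, 301.5]), array([356.9, 303.9]), array([347.6, 312.2]), array([349.8, 314.6])]
```

Emit:
play_rows --pt "0 0 0.2 0" --pt "0 0 0.3 0" --pt "0 0 0.3 0"

```text
time_s: 6.5
tcp_pos: [495.1, -217.6, 161.5]
tool_rot: [0.993, 0.12, 0.001, -0.001]
wrist_force: [-0.2, 0.2, -0.1]
finger_gap: 38.5
```

Emit:
play_rows --pt "0 0 0 0" --pt "0 0 0 0" --pt "0 0 0 0" --pt "0 0 0 0" --pt "0 0 0 0" --fingers 0 --force 35

```text
time_s: 7.0
tcp_pos: [495.1, -217.6, 161.6]
tool_rot: [0.993, 0.12, 0.001, -0.001]
wrist_force: [-2.7, 0.9, 5.7]
finger_gap: 29.4
```

Emit:
play_rows --pt "0 0 -0.5 0" --pt "0 0 -1.2 0" --pt "0 0 -2 0" --pt "0 0 -3 0" --pt "0 0 -3 0"

```text
time_s: 7.5
tcp_pos: [495.7, -217.9, 193.1]
tool_rot: [0.993, 0.12, 0.002, -0.0]
wrist_force: [1.0, -1.0, -2.9]
finger_gap: 28.7
```

```bash
python3 - <<'E'
from h import *
plan((494.5,-217.5,370),-79)
im=get_image("side");cv2.imwrite("pics/s3.png",cv2.resize(im[200:430,200:400],None,fx=3,fy=3,interpolation=cv2.INTER_CUBIC)[-600:])
E
```

```text
t 7.5 tcp [ 495.7 -217.9  193.1] ydeg -76.2 tilt 0.24 F [ 1.  -1.  -2.9] gap 28.7 q [-0.4   0.38  0.87  2.01 -0.37  0.91 -0.66]
row [ -0.03  -0.08 -17.69] 0.049
```

View pics/s3.png

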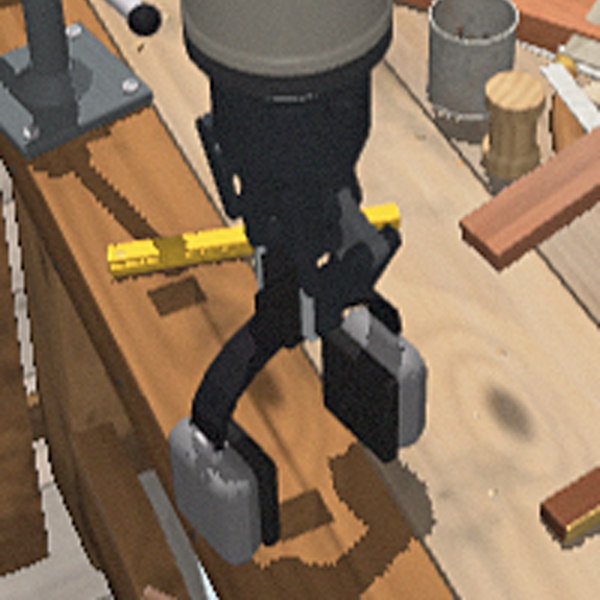

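Emit:
play_rows --pt "0 0 -1.5 0" --pt "0 0 -4 0.01" --pt "0 0 -7 0.02" --pt "0 0 -10 0.03" --pt "0 0 -13 0.04" --pt "0 0 -15.5 0.05" --pt "0 0 -17.3 0.05" --pt "0 0 -17.7 0.05"

```text
time_s: 8.35
tcp_pos: [495.2, -218.5, 371.7]
tool_rot: [0.995, 0.095, 0.003, -0.001]
wrist_force: [0.6, -0.2, -3.1]
finger_gap: 29.2
```

```bash
python3 - <<'E'
from h import *
plan((499.5,126,370),-79)
E
```

```text
t 8.35 tcp [ 495.2 -218.5  371.7] ydeg -79.1 tilt 0.37 F [ 0.6 -0.2 -3.1] gap 29.2 q [-0.58  0.16  1.01  1.8  -0.14  1.26 -0.91]
row [  6.95 -33.75   0.23] -0.001
```

Emit:
play_rows --pt "0.5 -2.5 0 0" --pt "1.4 -6.5 0 0" --pt "2.4 -11.5 0 0" --pt "3.4 -16.5 0 0" --pt "4.4 -21.5 0 0" --pt "5.5 -26.5 0 0" --pt "6.2 -30 0 0" --pt "6.6 -32 0 0"

```text
time_s: 9.15
tcp_pos: [498.6, 111.9, 371.5]
tool_rot: [0.995, 0.097, 0.003, -0.0]
wrist_force: [0.1, -1.4, -3.4]
finger_gap: 29.5
```

Emit:
play_rows --pt "0.1 -0.6 0 0" --pt "0.3 -1.2 0 0" --pt "0.3 -1.7 0 0" --pt "0.3 -1.7 0 0" --pt "0.3 -1.7 0 0"

```text
time_s: 9.65
tcp_pos: [498.3, 128.2, 371.6]
tool_rot: [0.995, 0.096, 0.003, -0.0]
wrist_force: [-0.4, 0.2, -3.0]
finger_gap: 29.2
```

```bash
python3 - <<'E'
from h import *
plan((499.5,126,370),-79)
cv2.imwrite("pics/w4.png",cv2.convertScaleAbs(get_image("wrist"),alpha=1.5))
cv2.imwrite("pics/s4.png",get_image("side"))
cv2.imwrite("pics/t4.png",get_image("top"))
E
```

```text
t 9.65 tcp [498.3 128.2 371.6] ydeg -78.9 tilt 0.3 F [-0.4  0.2 -3. ] gap 29.2 q [-1.06  0.06  0.73  1.84 -0.04  1.25 -1.7 ]
row [0.07 0.24 0.16] 0.001
```

View pics/w4.png

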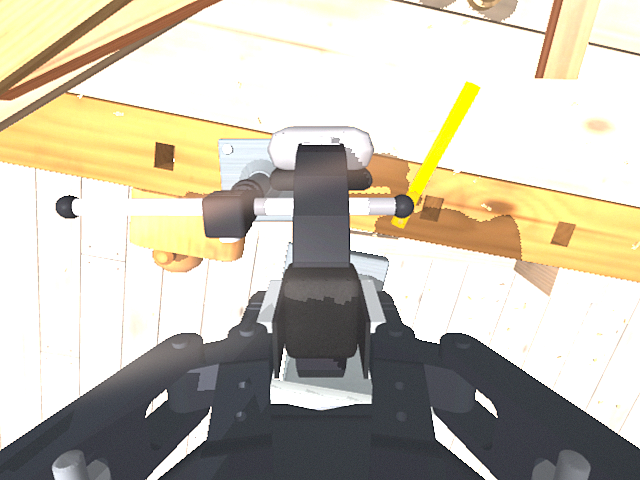

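View pics/s4.png

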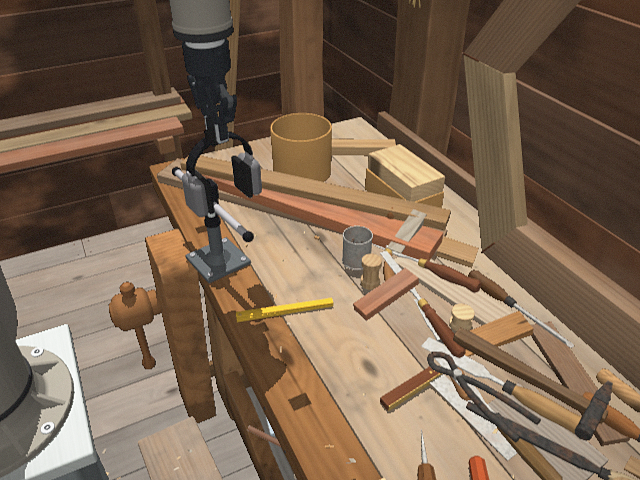

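View pics/t4.png

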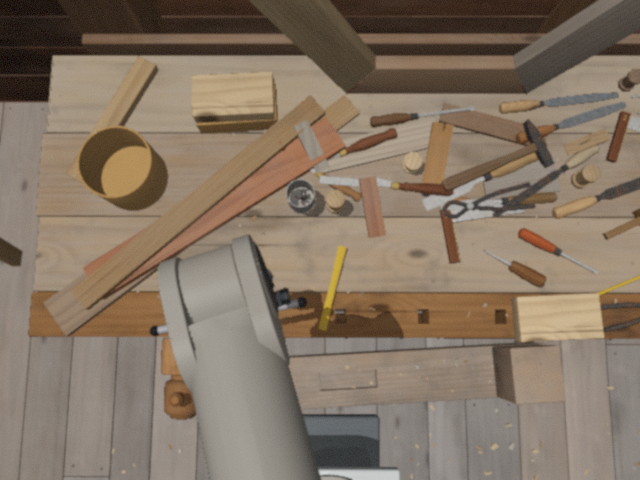

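```bash
python3 - <<'E'
from h import *
np.set_printoptions(precision=1,suppress=True)
a=atz("wrist",(207.5,67),165);b=atz("wrist",(206.5,404),165)
d=a-b;print(a,b,(a+b)/2,np.linalg.norm(d),np.degrees(np.arctan2(d[1],d[0])))
g=[atz("wrist",(r,c),211) for r,c in((192,207),(192,254),(236,247),(236,204))];print(g)
o=get_obs();c=o["tcp_pos"];e=d/np.linalg.norm(d);m=(a+b)/2
for m,e in((m,e),(np.array([484,204.2,165]),np.array([-.194,.981,0]))):
    print("along",(c-m)@e,"perp",(c-m)@np.array([e[1],-e[0],0]))
E
```

```text
[452.3 358.3 165. ] [513.4  54.4 165. ] [482.9 206.4 165. ] 309.9681881182722 101.36758898506379
[array([502.7, 220.8, 211. ]), array([509.8, 184.8, 211. ]), array([473.1, 185.2, 211. ]), array([466.4, 219.3, 211. ])]
along -79.4445906468979 perp -0.26422237295238477
along -77.0901854784519 perp -0.6715878374648613
```

Emit:
play_rows --pt "0 0 1.5 0" --pt "0 0 4 0" --pt "0.05 0 6.5 0" --pt "0.05 0 9 0" --pt "0.05 0 11.5 0" --pt "0.05 0 13.7 0" --pt "0.05 0 14.7 0" --pt "0.05 0 14.7 0"

```text
time_s: 10.6
tcp_pos: [499.2, 128.4, 223.9]
tool_rot: [0.995, 0.096, 0.002, 0.0]
wrist_force: [0.4, 0.4, -1.9]
finger_gap: 29.8
```

```bash
python3 - <<'E'
from h import *
plan((499,128.2,206),-78.7)
im=get_image("side");cv2.imwrite("pics/s5.png",cv2.resize(im[80:300,130:330],None,fx=4,fy=4,interpolation=cv2.INTER_CUBIC)[100:700])
E
```

```text
t 10.6 tcp [499.2 128.4 223.9] ydeg -78.9 tilt 0.21 F [ 0.4  0.4 -1.9] gap 29.8 q [-0.99  0.24  0.71  2.03 -0.19  0.94 -1.55]
row [-0.02  0.01  1.79] -0.004
```

View pics/s5.png

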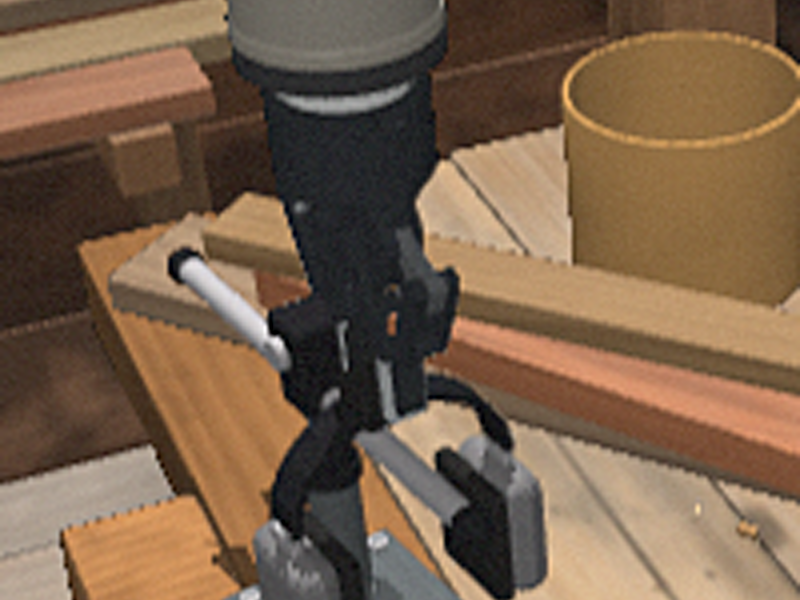

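Emit:
play_rows --pt "0 0 0.8 0" --pt "0 0 1.4 0" --pt "0 0 1.7 0" --pt "0 0 1.8 0" --pt "0 0 1.9 0" --pt "0 0 1.95 0" --pt "0 0 1.95 0"

```text
time_s: 11.35
tcp_pos: [499.8, 128.6, 205.5]
tool_rot: [0.995, 0.096, 0.003, -0.0]
wrist_force: [-0.3, -0.7, -2.3]
finger_gap: 29.4
```

Emit:
play_rows --pt "0 0 0.1 0" --pt "0 0 0.15 0" --pt "0 0 0.15 0"

```text
time_s: 11.65
tcp_pos: [500.1, 128.6, 204.3]
tool_rot: [0.995, 0.096, 0.003, -0.0]
wrist_force: [-1.4, -0.9, 4.4]
finger_gap: 29.1
```

Emit:
play_rows --pt "0 0 0.1 0" --pt "0 0 0.15 0" --pt "0 0 0.15 0"

```text
time_s: 11.95
tcp_pos: [500.6, 128.4, 203.8]
tool_rot: [0.995, 0.096, 0.003, -0.001]
wrist_force: [-5.8, -3.0, 21.4]
finger_gap: 29.3
```

Emit:
play_rows --pt "0 0 -0.06 0" --pt "0 0 -0.06 0" --pt "0 0 -0.06 0"

```text
time_s: 12.25
tcp_pos: [500.7, 128.4, 204.4]
tool_rot: [0.995, 0.096, 0.003, -0.001]
wrist_force: [0.0, -1.0, 1.0]
finger_gap: 29.3
```

Emit:
play_rows --pt "0 0 0 0" --pt "0 0 0 0" --pt "0 0 0 0" --pt "0 0 0 0" --pt "0 0 0 0" --fingers 60

```text
time_s: 12.75
tcp_pos: [500.7, 128.4, 204.4]
tool_rot: [0.995, 0.096, 0.003, -0.001]
wrist_force: [0.5, 0.5, -0.6]
finger_gap: 51.2
```

Emit:
play_rows --pt "0 0 -0.5 0" --pt "0 0 -1.5 0" --pt "0 0 -3 0" --pt "0 0 -5 0" --pt "0 0 -7.5 0" --pt "0 0 -10 0" --pt "0 0 -10 0"

```text
time_s: 13.45
tcp_pos: [501.4, 128.2, 308.0]
tool_rot: [0.995, 0.096, 0.005, -0.002]
wrist_force: [0.1, -0.0, -0.5]
finger_gap: 51.4
```

```bash
python3 - <<'E'
from h import *
plan((484,204.5,300),11.2)
cv2.imwrite("pics/w6.png",cv2.convertScaleAbs(get_image("wrist"),alpha=1.5))
im=get_image("side");cv2.imwrite("pics/s6.png",cv2.resize(im[80:300,130:330],None,fx=4,fy=4,interpolation=cv2.INTER_CUBIC)[200:800])
E
```

```text
t 13.45 tcp [501.4 128.2 308. ] ydeg -79.0 tilt 0.66 F [ 0.1 -0.  -0.5] gap 51.4 q [-1.04  0.12  0.74  1.93 -0.09  1.11 -1.64]
row [-0.26 -7.82  0.82] -1.574
```

View pics/w6.png

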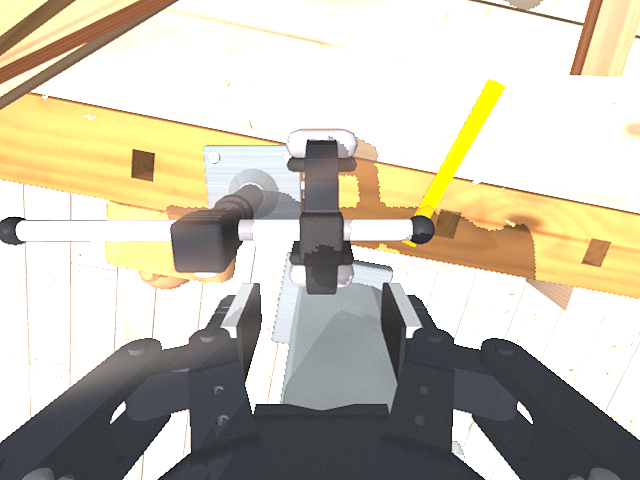

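View pics/s6.png

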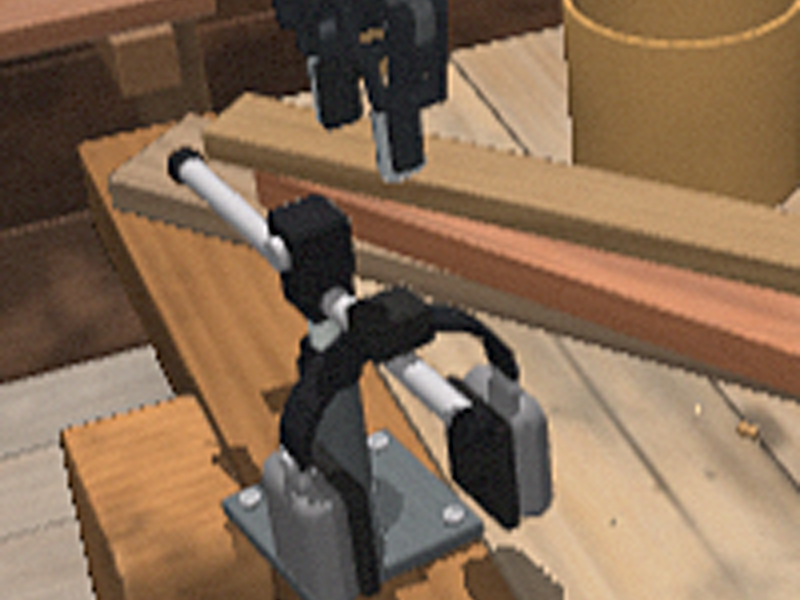

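Emit:
play_rows --pt "0 -1 0.5 -0.12" --pt "0 -2 0.8 -0.26" --pt "-0.1 -3 0.8 -0.4" --pt "-0.2 -4 0.8 -0.54" --pt "-0.3 -5 0.8 -0.68" --pt "-0.3 -6 0.8 -0.82" --pt "-0.3 -7 0.8 -0.96" --pt "-0.3 -7.8 0.8 -1.1" --fingers 100

```text
time_s: 14.35
tcp_pos: [481.8, 204.6, 296.4]
tool_rot: [0.796, 0.605, 0.003, 0.001]
wrist_force: [0.6, -0.3, 0.2]
finger_gap: 85.3
```

```bash
python3 - <<'E'
from h import *
plan((484,204.5,290),11.2)
E
```

```text
t 14.35 tcp [481.8 204.6 296.4] ydeg -15.6 tilt 0.38 F [ 0.6 -0.3  0.2] gap 85.3 q [-1.03  0.14  0.56  1.93 -0.08  1.09 -0.7 ]
row [0.05 0.21 0.64] -0.467
```

Emit:
play_rows --pt "0.05 0.1 0.3 -0.13" --pt "0.05 0.2 0.6 -0.26" --pt "0.05 0.2 0.6 -0.39" --pt "0.05 0.2 0.6 -0.47" --pt "0.05 0.2 0.6 -0.47" --pt "0.05 0.2 0.6 -0.47" --pt "0.05 0.2 0.6 -0.47"

```text
time_s: 15.05
tcp_pos: [483.8, 204.4, 290.2]
tool_rot: [0.635, 0.773, 0.003, 0.002]
wrist_force: [-0.2, 0.1, -0.2]
finger_gap: 85.2
```

```bash
python3 - <<'E'
from h import *
import pickle
ci=camera_info("wrist");plan((484,204.5,230),11.2)
im=get_image("wrist");cv2.imwrite("pics/w7.png",cv2.convertScaleAbs(im,alpha=1.8));pickle.dump(ci,open("ci7","wb"))
print(abs(ci["extrinsics"]-camera_info("wrist")["extrinsics"])[:3,3])
E
```

```text
t 15.05 tcp [483.8 204.4 290.2] ydeg 11.2 tilt 0.36 F [-0.2  0.1 -0.2] gap 85.2 q [-0.98  0.15  0.51  1.93 -0.08  1.08 -0.24]
row [-0.   -0.02  6.02] 0.0
[0.13055998 0.18772128 0.05525589]
```

View pics/w7.png

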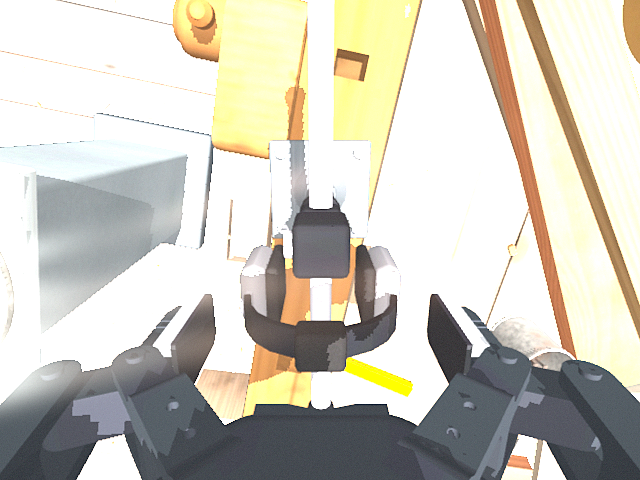

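```bash
python3 - <<'E'
from h import *
import pickle
np.set_printoptions(precision=1,suppress=True)
ci=pickle.load(open("ci7","rb"))
im=cv2.imread("pics/w7.png")[190:300,260:380]; cv2.imwrite("pics/w7z.png",cv2.resize(im,None,fx=5,fy=5,interpolation=cv2.INTER_CUBIC))
for p in((221.0,321),(277,321),(277,293),(277,350)): print(p,atz("wrist",p,211,ci))
for y in(-17,17):
  for x in(-17,17):
    c=np.array([484,204.5])+x*np.array([.981,.194])+y*np.array([-.194,.981]);print(x,y,proj("wrist",(*c,211),ci))
E
```

```text
(221.0, 321) [480.6 224.9 211. ]
(277, 321) [487.3 191.2 211. ]
(277, 293) [471.1 188.  211. ]
(277, 350) [504.2 194.5 211. ]
-17 -17 [282.1 291.3]
17 -17 [282.1 348.3]
-17 17 [227.3 290. ]
17 17 [227.3 349.7]
```

View pics/w7z.png

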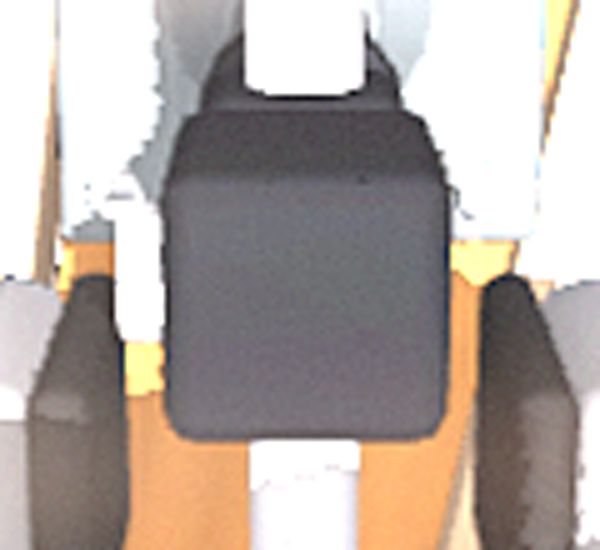

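Emit:
play_rows --pt "0.05 0.02 1 0" --pt "0.1 0.05 3 0" --pt "0.1 0.05 5 0" --pt "0.1 0.05 7 0" --pt "0.1 0.05 8.2 0" --pt "0.1 0.05 8.8 0" --pt "0.1 0.05 8.9 0" --pt "0.1 0.05 8.9 0"

```text
time_s: 15.9
tcp_pos: [484.9, 205.9, 201.7]
tool_rot: [0.634, 0.773, 0.003, 0.002]
wrist_force: [-0.0, 0.2, 1.0]
finger_gap: 85.4
```

Emit:
play_rows --pt "0 0 0 0" --pt "0 0 0 0" --pt "0 0 0 0" --pt "0 0 0 0" --fingers 60 --force 60

```text
time_s: 16.3
tcp_pos: [485.0, 205.9, 201.9]
tool_rot: [0.634, 0.773, 0.003, 0.002]
wrist_force: [-0.5, 0.6, 0.1]
finger_gap: 51.4
```

```bash
python3 - <<'E'
from h import *
plan((484.5,205,201),11.2)
cv2.imwrite("pics/w8.png",cv2.convertScaleAbs(get_image("wrist"),alpha=1.8))
im=get_image("side");cv2.imwrite("pics/s8.png",cv2.resize(im[80:300,130:330],None,fx=4,fy=4,interpolation=cv2.INTER_CUBIC)[150:750])
E
```

```text
t 16.3 tcp [485.  205.9 201.9] ydeg 11.2 tilt 0.41 F [-0.5  0.6  0.1] gap 51.4 q [-0.94  0.26  0.49  2.02 -0.16  0.89 -0.17]
row [-0.08 -0.06  0.09] 0.001
```

View pics/w8.png

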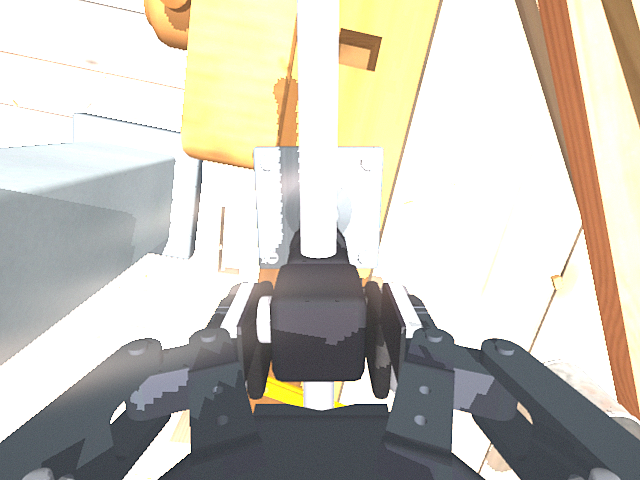

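View pics/s8.png

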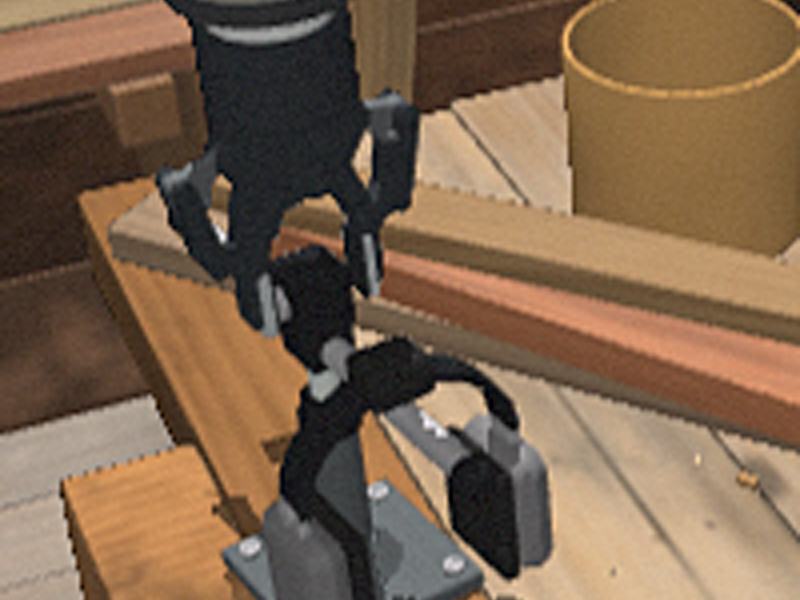

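Emit:
play_rows --pt "0 0 0 0" --pt "0 0 0 0" --pt "0 0 0 0" --pt "0 0 0 0" --pt "0 0 0 0" --pt "0 0 0 0" --fingers 0 --force 60

```text
time_s: 17.0
tcp_pos: [484.3, 205.8, 201.9]
tool_rot: [0.634, 0.773, 0.003, 0.001]
wrist_force: [-6.9, -1.6, 8.3]
finger_gap: 33.0
```

```bash
python3 - <<'E'
from h import *
plan((484.5,205,201),11.2)
cv2.imwrite("pics/w9.png",cv2.convertScaleAbs(get_image("wrist"),alpha=1.8))
E
```

```text
t 17.0 tcp [484.3 205.8 201.9] ydeg 11.2 tilt 0.32 F [-6.9 -1.6  8.3] gap 33.0 q [-0.94  0.26  0.49  2.02 -0.16  0.89 -0.17]
row [-0.08  0.01  0.09] 0.001
```

View pics/w9.png

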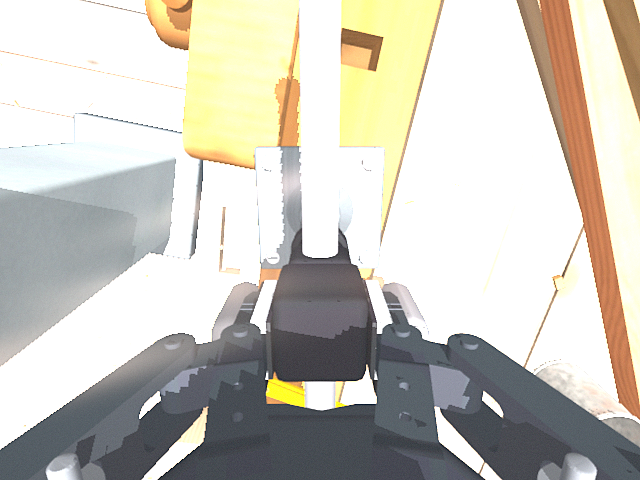

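```bash
python3 - <<'E'
from h import *
plan((484.3,205.8,251.9),11.2)
E
```

```text
t 17.05 tcp [484.3 205.8 201.9] ydeg 11.2 tilt 0.32 F [-5.8 -1.1  7.5] gap 33.3 q [-0.94  0.26  0.49  2.02 -0.16  0.89 -0.17]
row [ 0.01  0.03 -5.  ] 0.001
```

Emit:
play_rows --pt "0 0 -0.2 0" --pt "0 0 -0.6 0" --pt "0 0 -1.1 0" --pt "0 0 -1.7 0" --pt "0 0 -2.3 0" --pt "0 0.02 -2.9 0" --pt "0 0.02 -3.5 0" --pt "0 0.02 -4 0"

```text
time_s: 17.85
tcp_pos: [484.1, 205.7, 242.4]
tool_rot: [0.634, 0.773, 0.002, 0.001]
wrist_force: [-2.7, -0.1, -7.4]
finger_gap: 33.3
```

```bash
python3 - <<'E'
from h import *
plan((484.3,205.8,301.9),11.2)
im=get_image("side");cv2.imwrite("pics/s9.png",cv2.resize(im[80:300,130:330],None,fx=4,fy=4,interpolation=cv2.INTER_CUBIC)[100:700])
E
```

```text
t 17.85 tcp [484.1 205.7 242.4] ydeg 11.2 tilt 0.31 F [-2.7 -0.1 -7.4] gap 33.3 q [-0.96  0.21  0.51  1.98 -0.12  0.98 -0.2 ]
row [ 0.02  0.05 -5.95] 0.001
```

View pics/s9.png

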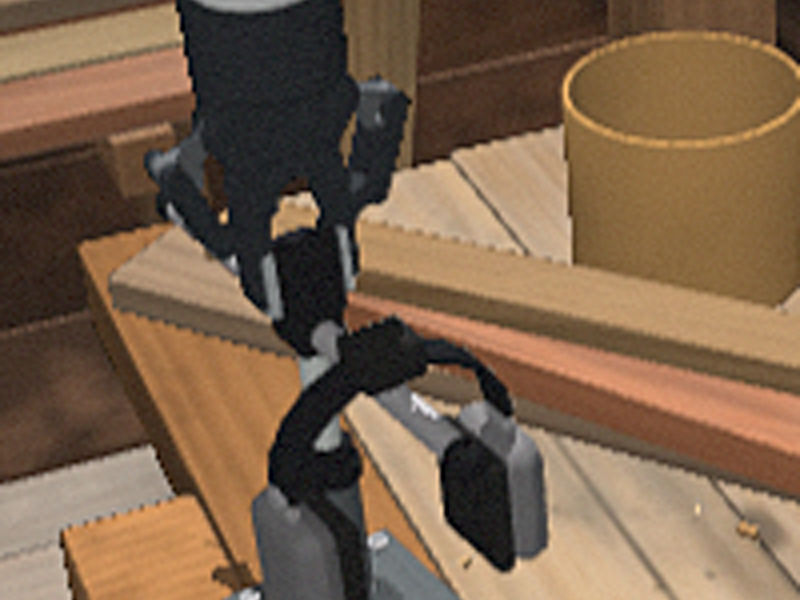

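Emit:
play_rows --pt "0 0 -0.4 0" --pt "0 0 -0.8 0" --pt "0 0 -1.2 0" --pt "0 0.02 -1.7 0" --pt "0 0.02 -2.2 0" --pt "0 0.02 -2.7 0" --pt "0 0.03 -3.2 0" --pt "0 0.03 -3.7 0"

```text
time_s: 18.7
tcp_pos: [484.2, 205.6, 280.3]
tool_rot: [0.635, 0.773, 0.003, 0.001]
wrist_force: [-3.3, 0.1, -10.7]
finger_gap: 33.5
```

```bash
python3 - <<'E'
from h import *
plan((484.3,205.8,301.9),11.2)
E
```

```text
t 18.7 tcp [484.2 205.6 280.3] ydeg 11.2 tilt 0.31 F [ -3.3   0.1 -10.7] gap 33.5 q [-0.98  0.16  0.51  1.94 -0.09  1.06 -0.23]
row [ 0.02  0.02 -2.16] 0.001
```

Emit:
play_rows --pt "0 0 -0.4 0" --pt "0 0 -0.8 0" --pt "0 0 -1.2 0" --pt "0 0.02 -1.6 0" --pt "0 0.02 -1.9 0" --pt "0 0.02 -2.1 0" --pt "0 0.02 -2.2 0" --pt "0 0.02 -2.2 0"

```text
time_s: 19.5
tcp_pos: [484.2, 205.6, 302.2]
tool_rot: [0.634, 0.773, 0.002, 0.001]
wrist_force: [-3.2, 1.2, -11.1]
finger_gap: 33.3
```

Emit:
play_rows --pt "0 0 -0.05 0" --pt "0 0 -0.1 0" --pt "0 0 -0.1 0" --pt "0 0 -0.1 0"

```text
time_s: 19.9
tcp_pos: [484.1, 205.5, 302.4]
tool_rot: [0.634, 0.773, 0.002, 0.001]
wrist_force: [1.1, 2.7, -26.3]
finger_gap: 33.3
```

```bash
python3 - <<'E'
from h import *
np.set_printoptions(precision=1,suppress=True)
im=get_image("side");cv2.imwrite("pics/s10.png",cv2.resize(im[50:270,130:330],None,fx=4,fy=4,interpolation=cv2.INTER_CUBIC)[50:650])
cv2.imwrite("pics/t10.png",get_image("top"))
plan((484.3,205.8,301.9),11.2)
for s in(-155,155):
    p=np.array([484,204.5,265])+s*np.array([-.194,.981,0]); q=proj("side",p); print(q,(q[1]-130)*4,(q[0]-50)*4-50)
E
```

```text
t 20.0 tcp [484.  205.6 302.3] ydeg 11.2 tilt 0.26 F [  0.5   2.3 -26.3] gap 32.9 q [-1.   0.1  0.5  1.9 -0.1  1.1 -0.2]
row [0. 0. 0.] 0.001
[194.3 244.1] 456.3378321132758 527.2297103756594
[131.3 168.1] 152.35104855476595 275.00248757568124
```

View pics/s10.png

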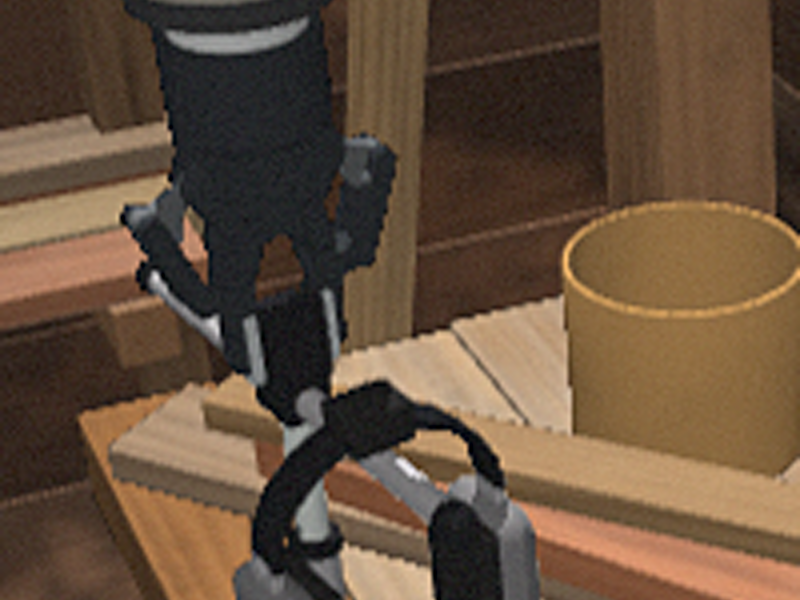

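View pics/t10.png

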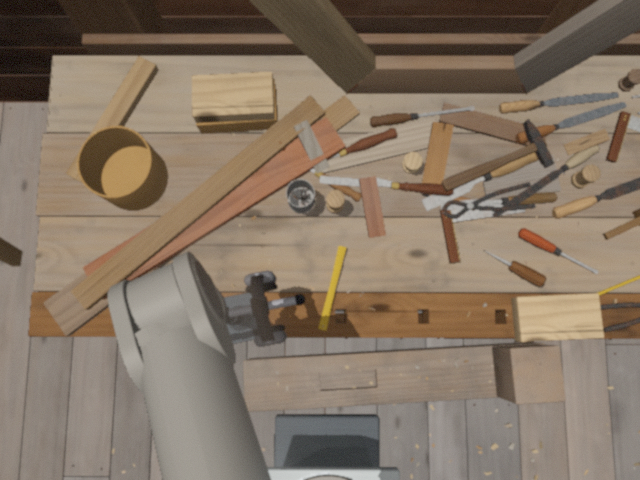

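```bash
python3 - <<'E'
from h import *
np.set_printoptions(precision=1,suppress=True)
for z in(255,260,265,270):
    b=np.array([513.5,53.8]); print(z,proj("top",(*b,z)), proj("side",(484,204.5,z+46)))
o=cv2.imread("pics/t10.png")[270:350,210:320];cv2.imwrite("pics/t10z.png",cv2.resize(o,None,fx=6,fy=6,interpolation=cv2.INTER_CUBIC))
c=camera_info("wrist");cv2.imwrite("pics/w10.png",cv2.convertScaleAbs(get_image("wrist"),alpha=1.8))
plan((484.3,205.8,301.9),11.2)
E
```

```text
255 [299.7 300.4] [143.9 200.4]
260 [299.6 300.3] [141.6 200. ]
265 [299.5 300.2] [139.3 199.7]
270 [299.3 300.1] [137.  199.4]
t 20.05 tcp [484.  205.5 302.3] ydeg 11.2 tilt 0.25 F [  0.2   3.1 -26.4] gap 33.5 q [-1.   0.1  0.5  1.9 -0.1  1.1 -0.2]
row [0. 0. 0.] 0.001
```

View pics/t10z.png

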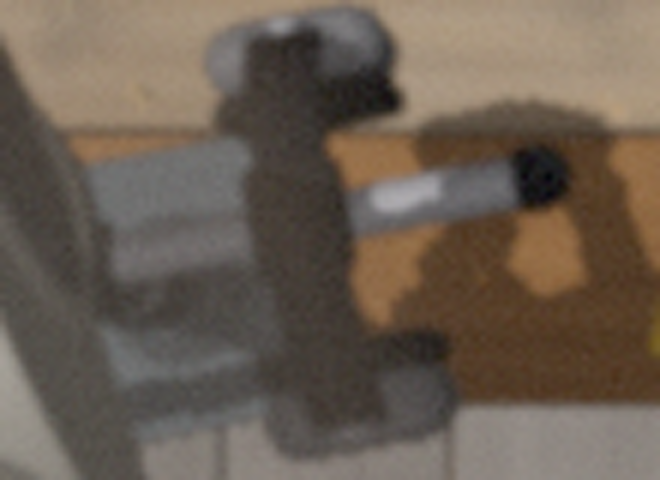

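View pics/w10.png

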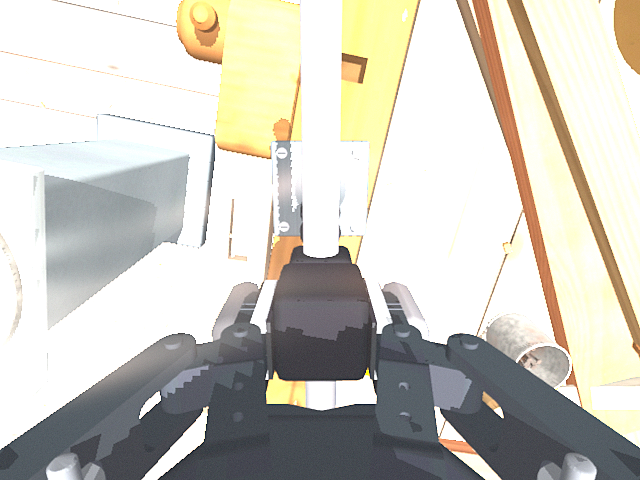

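```bash
python3 - <<'E'
from workcell import *
print(finish_job()); o=get_obs(); print(o["tcp_pos"],o["wrist_force"],o["finger_gap"])
E
```

```text
the job is handed in; nothing more can be done
None
the job is handed in; nothing more can be done
```

The ear defenders are hanging on the crossbar about 78 mm from the mast, on the -y side, and the arm is holding the mast at its second stop. I handed the job in at about 20 s of the 54 s allowed. `finish_job` gives no verdict, and I could take no reading after it.

- **Ear defenders:** I gripped them by the crown pad, lowered them over the bar until they touched, and let go. They were still hanging level in the last side and top pictures.
- **Force when lowering:** contact reached about 21 N for a moment. I backed off before opening the fingers.
- **Grip and button:** I grasped the grip along x at 60 N. The fingers closed to 33 mm on the 34 mm block, so the button is fully pressed in.
- **Mast:** the draw took about 7 N at first, then about 11 N after the first stop. At the top it rose to 26 N with no further travel. The tool had risen 100.4 mm.
- **Slip:** the wrist picture shows the grip in the same place between the fingers as before the lift.
- **Not confirmed:** I could not measure the bar's height directly, because a cup hid its near end knob in the side view. The second stop rests on the travel, the force and the wrist picture, and none of them disagreed.
- **Other items:** the folding rule, nail tin and spool look unmoved in the last top picture.

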